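Release a fired test bar from the toggle clamp and lay it back in its row

TASK

A fired clay test bar is still held down by the toggle clamp on its wooden fixture. Swing the clamp's lever fully open, lift the bar out of its nest, set it down flat on the table to take it again by its ends (fingers do not fit between the bars of the row), and lay it flat in the empty place in the row on the ware board, square with the other bars and with its ends level with theirs. Leave the clamp open and the other bars, the jar, the tin and the loop tool where they are.

Things in the scene. Friction and masses are not known exactly. Their poses are not given: they have to be found in the camera images.
- fixture: Wooden base 150 x 92 x 15 mm, fixed, carrying a steel toggle clamp 180 mm tall. Origin on the table under the clamp's front; x points from the nest to the clamp, z up. The bar's nest at the -x end (towards the robot): two rails 5 mm above the board, 27.6 mm apart, and behind the bar a stop 12 mm high, right before the clamp's body (x = -1 to 48 mm, 22 mm wide).
- nest (a point): Point on the board's upper face (15 mm above the table) under the middle of the clamped bar; 36.5 mm from the fixture's origin along -x.
- clamp_lever (a joint): Angle of the clamp's lever about the fixture's y axis: 0 = shut and locked (lever upright), 1.12 = fully open (lever leaning away from the nest, along the fixture's +x). Opening it also lifts the clamp's arm off the bar and up to vertical, 1.7 rad; a linkage couples them and passes a dead point near 0.
- lever_hinge (a point): The lever's pivot, 37.8 mm along +x from the fixture's origin and 35 mm above the table; the axis is the fixture's y.
- lever_grip (a point): Middle of the lever's round black grip, 17 mm across and 62 mm long; it is 116 mm from the pivot, 150 mm above the table when shut; moves with the lever. Its axes turn with the lever: z runs up along the grip.
- test_bar: The clamped bar, clay, 58 x 24 x 14 mm (x, y, z), half of it dipped in white glaze, with a 6 mm hanging hole in the bare half. Origin at the middle of its underside; its x runs along its length, z up. In the nest it lies along the fixture's x axis.
- ware_board: Wooden ware board 104 x 172 mm, fixed, upper face 22 mm above the table. Origin on the table under its middle. The row runs along its y axis: five places 29 mm apart, each bar lying along its x axis; gaps of 5 mm between bars.
- empty_place (a point): Middle of the empty place on the board's upper face, at y = +29 mm in the board's frame (second from the +y end). A bar lies right when its origin is here and its length runs along the board's x.
- row_bar_1: A like bar in the row, loose, at the board's y = +58 mm. Origin at the middle of its underside.
- row_bar_2: A like bar in the row, loose, at y = 0.
- row_bar_3: A like bar in the row, loose, at y = -29 mm.
- row_bar_4: A like bar in the row, loose, at y = -58 mm.
- oxide_jar: Brown jar with a black lid, 48 mm across, 60 mm tall, a bystander. Origin under its middle.
- glaze_tin: Speckled tin with a brown lid, 62 mm across, 62 mm tall, a bystander. Origin under its middle.
- loop_tool: Clay trimming tool with a wooden handle, 176 mm long, 26 mm wide, lying behind the work, a bystander. Origin under its middle.
Things that resemble listed ones, but are neither listed nor needed, are in the scene too. Leave any green look-alike of the test_bar alone.

How it is judged:
By the outcome, as a careful person would: the job done as asked, in the order asked, and still so for the second after the job is handed in, with the robot touching nothing.
It also fails if it takes over 64 s, if anything falls off the work surface, if the arm or the gripper's body presses on something with over 40 N, if the wrist force passes 120 N, or if a joint passes its speed limit or range.

ROBOT

A 6-joint arm with a two-finger parallel gripper is mounted at the origin on a cart in front of the work surface, level with it; the furniture and walls round the work are solid. World frame = base frame: x ahead of the robot, y to its left, z up, the work surface at z = 0. Lengths are in m, angles in rad, forces in N, time in s.
With the tool pointing down it reaches from about 0.225 to 0.875 m from the base axis. Payload 3.4 kg.
Tool frame: the origin (TCP) lies at the very end of the fingers, on their centre line; the grasp point (between the pads) lies 19 mm behind it; z points along the fingers, y is the direction in which the jaws open and shut (so a half turn about z gives the same grasp; the last joint's range is limited). The gripper opens to 85 mm and grips with 20 to 120 N. Pads are 22 mm wide; open, the fingers measure 114 mm over their backs; the gripper's body (76 mm by 85 mm) begins 54 mm behind the grasp point. The pads swing forward as they close: fully open they stand 13 mm farther back than shut.
Start: joints at [1.118, 0.276, 1.505, -0, 1.361, -0.121], TCP at [0.187, 0.544, 0.231] pointing down, gripper open.
Joint ranges: [-2.89, 2.89], [-0.75, 2.08], [0.22, 2.7], [-1.18, 4.32], [0.11, 2.71], [-2.7, 2.7]. Speed limits (rad/s): [2.57, 2.57, 3.14, 3.14, 3.14, 3.14].

INTERFACE

Orientations are given as a unit quaternion [w, x, y, z].
In Python, from rig import manip gives the robot as it stands. The module is installed in compiled form; this text tells all that it offers.
- The arm moves only by the tool carry_out, never from a script. Its argument "moves" is one flat list of numbers, 5 for each row, row after row: the opening in per cent of the stroke, from 0 (shut) to 100 (fully open), then the shift along the world's x, y, z in cm, then the turn about the world's z in rad. A call has exactly 10 rows; each row shifts and turns the commanded pose from where the row before left it; what a row does not reach is not made up. A row lasts 1/10 s, in which the tool goes at most 50 mm and 8.59 degrees, less where a joint would pass 70% of its speed; a pose out of reach is approached as far as the arm can. A call is refused whole if a number of a shift passes 5 or a number of a turn 0.15, either way. A call with a gripper value outside its range is refused whole. The fingers move at their own pace and stop on an object; "squeeze" is the grip in N (left out, the last holds). Time passes only in rows, so rows that do not move let the fingers close, or fill a call up. It gives the time, the measured TCP pose, the force and the opening at its end, in the units of the state.
- manip.get_state(): the state, without advancing time (a new reading comes with each control period).
- manip.get_image(name): name is "side" or "top" or "wrist"; returns the picture (384x512x3 uint8, red, green, blue); there is no depth.
- manip.camera_info(name): a dict with "fov_y" (degrees; the focal length in pixels is half the picture's height over the tangent of half this angle, whatever the lens; pixels are square), "cx", "cy" (the principal point, pixels), "rvec" (rotation vector, rad) and "tvec" (3), from world to camera coordinates, as OpenCV has them; the wrist camera has in their place "hand_eye" (4x4, takes a point from camera to tool coordinates, whose origin is the TCP and whose axes are the flange's). Camera axes: x right, y down, z forward; pixel columns grow to the right and rows downward; lengths in m; the calibration is good to about 2 mm. The wrist camera is an equidistant fisheye: a pixel r from the principal point sees the ray r / f radians off the axis. A picture is of the moment at which its call begins: read the wrist's pose just before it. camera_info takes no time and is no camera call.
- manip.sign_off(): hands the job in, once; it reports no verdict.
The state is a dict: "clock": time; "qpos": joint angles; "qd": joint speeds; "effort": joint torques, N m; "position": TCP position; "ee_rot": TCP orientation; "contact_force": force on the tool from outside, world axes, zero at the start; "moment": the same for the moment, N m; "width": finger opening in m.
Only numpy, scipy, OpenCV 4.12 (cv2) and the standard library are available. Lean on these libraries where they do the work, as an engineer would, in place of code of your own. Each camera call takes 0.05 s, during which the arm holds its last target. There are 200 camera calls.

## Working session

There is one attempt and no reset: what is moved stays moved. The work goes in short steps, Python scripts to look and compute and a tool call to move; the robot and the scene stay as the last step left them, time stands still between calls to the robot, and variables do not carry over. Pictures are saved under pics/ and viewed, about 8 in all and at most 12, crops included, and the job is handed in when it is done.

Besides the shell and the picture viewer there is one more tool, called by a JSON object that holds its "op" and its "data". carry_out: Moves the arm, as the interface text tells. Its arguments: {"type":"object","properties":{"moves":{"type":"array","items":{"type":"number"}},"squeeze":{"type":"number"}},"required":["moves"]}

```bash
mkdir -p pics; ls; cat > h.py <<'E'
import numpy as np, cv2
from rig import manip
from scipy.spatial.transform import Rotation as R
def cam(n):
    c=manip.camera_info(n); f=192/np.tan(np.radians(c['fov_y'])/2); return c,f
def ray(n,u,v,st=None):
    c,f=cam(n)
    if n=='wrist':
        H=np.array(c['hand_eye']); q=st['ee_rot']; Rw=R.from_quat([q[1],q[2],q[3],q[0]]).as_matrix()
        d=np.array([u-c['cx'],v-c['cy']]); r=np.hypot(*d); th=r/f
        dc=np.array([*(d/max(r,1e-9)*np.sin(th)),np.cos(th)])
        return Rw@H[:3,3]+np.array(st['position']), Rw@H[:3,:3]@dc
    M=cv2.Rodrigues(np.array(c['rvec'],float))[0]; t=np.array(c['tvec'],float).ravel()
    return -M.T@t, M.T@np.array([(u-c['cx'])/f,(v-c['cy'])/f,1])
def onz(n,u,v,z,st=None):
    o,d=ray(n,u,v,st); return o+d*(z-o[2])/d[2]
def proj(n,P):
    c,f=cam(n); M=cv2.Rodrigues(np.array(c['rvec'],float))[0]; p=M@np.array(P)+np.array(c['tvec'],float).ravel()
    return c['cx']+f*p[0]/p[2], c['cy']+f*p[1]/p[2]
def tri(a,b):
    (o1,d1),(o2,d2)=a,b
    s=np.linalg.lstsq(np.c_[d1,-d2],o2-o1,rcond=None)[0]; p,q=o1+s[0]*d1,o2+s[1]*d2
    return (p+q)/2,np.linalg.norm(p-q)
def snap(n,f): 
    st=manip.get_state(); im=manip.get_image(n)[:,:,::-1].copy(); cv2.imwrite('pics/'+f+'.png',im); return im,st
E
python3 - <<'E'
from h import *
a,_=snap('top','t0');b,_=snap('side','s0');c,st=snap('wrist','w0')
print(st)
for n in('top','side','wrist'): print(n,manip.camera_info(n))
cv2.imwrite('pics/ts.png',cv2.resize(np.vstack([a,b]),None,fx=.78,fy=.78)) 
E
```

```text
pics
{'clock': 0.1, 'qpos': array([ 1.11801081e+00,  2.76544896e-01,  1.50600116e+00, -1.83870864e-05,
        1.36071250e+00, -1.20970256e-01]), 'qd': array([-0.00186478, -0.00052028, -0.00311343,  0.00036081, -0.0027973 ,
       -0.00171613]), 'effort': array([ 1.50432712e-03, -4.17698944e+01, -2.46405637e+01, -1.39333503e-05,
        5.81656059e-03,  1.26334203e-05]), 'position': array([0.18709923, 0.54320969, 0.23052086]), 'ee_rot': array([-2.27068314e-04,  1.65145611e-01,  9.86268844e-01, -8.01452571e-04]), 'contact_force': array([-0.8187423 ,  0.13083478, -0.10397688]), 'moment': array([-0.01385112,  0.0168443 , -0.03927065]), 'width': 0.08558911481318787}
top {'fov_y': 53.46179337657435, 'cx': 256.79816044813424, 'cy': 195.26872145430926, 'rvec': array([ 2.15362301, -2.11795168,  0.16700029]), 'tvec': array([0.03154458, 0.59129799, 0.92254842])}
side {'fov_y': 42.49367045385291, 'cx': 260.868892705963, 'cy': 187.73198505590494, 'rvec': array([ 0.21753663, -2.58647148,  1.59780528]), 'tvec': array([0.56519989, 0.12974789, 1.14819363])}
wrist {'fov_y': 65.70646984690485, 'cx': 254.41283815708266, 'cy': 191.0122764429325, 'hand_eye': array([[ 1.19859910e-03, -9.57132588e-01, -2.89647670e-01,
         7.22721080e-02],
       [ 9.99999135e-01,  9.90398635e-04,  8.65379846e-04,
         1.42604097e-03],
       [-5.41416594e-04, -2.89648457e-01,  9.57132947e-01,
        -1.43579259e-01],
       [ 0.00000000e+00,  0.00000000e+00,  0.00000000e+00,
         1.00000000e+00]])}
```

View pics/t0.png

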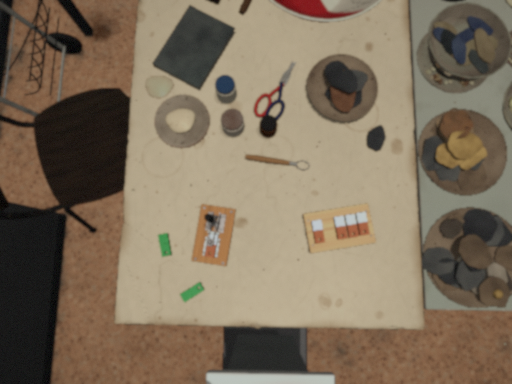

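View pics/s0.png

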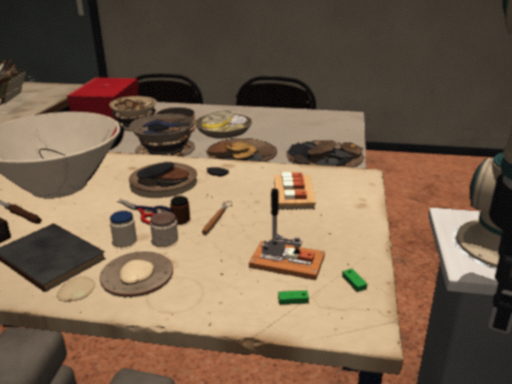

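Top view: fixture near (214,235), ware board near (339,228) with the gap second from its left end. There are two green look-alikes, at (165,245) and (192,292). Next I measure by contours and take an enlarged crop.

```bash
python3 - <<'E'
from h import *
im=cv2.imread('pics/t0.png')
print('proj', proj('top',[0,0,0]),proj('top',[.187,.544,.23]),proj('top',[.4,0,0]))
hsv=cv2.cvtColor(im,cv2.COLOR_BGR2HSV)
for name,(x0,y0,x1,y1),z,far in(('fix',(185,195,245,275),.015,0),('board',(295,195,385,260),.022,0)):
    s=im[y0:y1,x0:x1]; h=hsv[y0:y1,x0:x1]
    print(name,h[2,2],h[len(h)//2,12:20].tolist()[:3], s.shape)
    m=((h[:,:,1]>85)).astype(np.uint8)
    c=max(cv2.findContours(cv2.morphologyEx(m,cv2.MORPH_CLOSE,np.ones((9,9))),0,2)[0],key=cv2.contourArea)
    hull=cv2.convexHull(c).reshape(-1,2)+[x0,y0]
    W=np.array([onz('top',u,v,z)[:2] for u,v in hull.astype(float)])
    r=cv2.minAreaRect((W*1000).astype(np.float32)); print(r, cv2.boxPoints(r).tolist())
    # white glaze patches
    w=((h[:,:,1]<45)&(h[:,:,2]>190)).astype(np.uint8)
    n,l,stt,cen=cv2.connectedComponentsWithStats(w)
    for i in range(1,n):
        if stt[i,4]>20: print('white',stt[i],(cen[i]+[x0,y0]).round(1), onz('top',*(cen[i]+[x0,y0]),.036 if name=='board' else .029).round(4))
A=cv2.resize(im[195:275,190:245],None,fx=5.5,fy=5.5,interpolation=2);B=cv2.resize(im[195:255,295:385],None,fx=5.5,fy=5.5,interpolation=2)
B=cv2.copyMakeBorder(B,0,len(A)-len(B),0,0,0); 
sd=cv2.imread('pics/s0.png')[180:300,240:340]
cv2.imwrite('pics/c1.png',np.hstack([A,B])[:, :800])
E
```

```text
proj (np.float64(269.833756594601), np.float64(439.6188239841646)) (np.float64(-10.063234160650893), np.float64(384.2821922683337)) (np.float64(271.60875734299543), np.float64(271.20888777827633))
fix [ 20  57 184] [[15, 134, 164], [15, 144, 167], [15, 142, 169]] (80, 60, 3)
((491.7012634277344, 151.58541870117188), (94.27279663085938, 150.0137481689453), 82.5063247680664) [[411.1876525878906, 114.63375091552734], [559.9201049804688, 95.06945037841797], [572.21484375, 188.53707885742188], [423.482421875, 208.10137939453125]]
board [ 20  56 181] [[19, 95, 183], [19, 92, 188], [20, 94, 187]] (65, 90, 3)
((513.2747192382812, -170.6409912109375), (101.11415100097656, 171.60806274414062), 10.218777656555176) [[448.2973327636719, -95.1672134399414], [478.7418212890625, -264.05316162109375], [578.2520751953125, -246.11477661132812], [547.8076171875, -77.22882080078125]]
white [63 18  8  8 56] [361.6 216.8] [ 0.5415 -0.2268  0.036 ]
white [52 20  8  9 54] [350.4 219. ] [ 0.5352 -0.198   0.036 ]
white [41 22  8  8 56] [339.4 220.8] [ 0.5303 -0.17    0.036 ]
white [18 26  9  9 64] [317.  224.7] [ 0.5193 -0.1129  0.036 ]
```

View pics/c1.png

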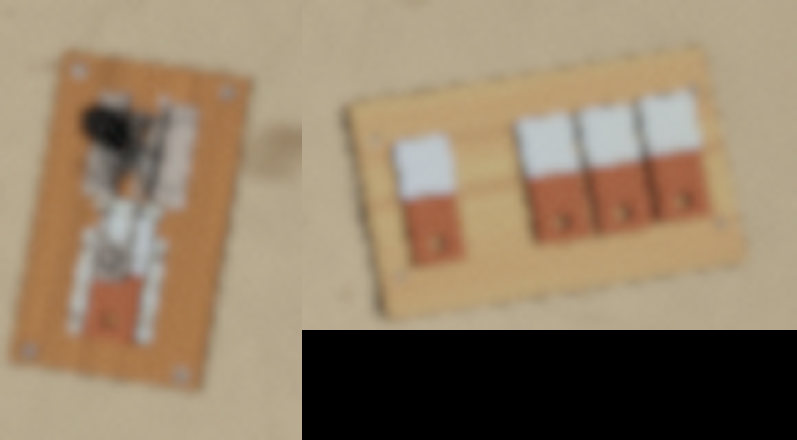

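View pics/w0.png

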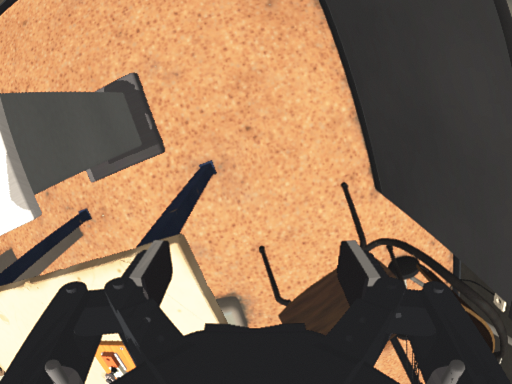

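The top-view crop shows the terracotta and white test bar in the fixture; the green ones are decoys. The empty place is second from the left. Sizes agree: fixture 150x94, board 172x101. I'll move above the fixture and look with the wrist camera.

{"op": "carry_out", "data": {"moves": [100,2.4,-3.8,0.7,0.02,100,2.4,-3.8,0.7,0.02,100,2.4,-3.8,0.7,0.02,100,2.4,-3.8,0.7,0.02,100,2.4,-3.8,0.7,0.02,100,2.4,-3.8,0.7,0.02,100,2.4,-3.8,0.7,0.02,100,2.4,-3.8,0.7,0.02,100,2.4,-3.8,0.7,0.02,100,2.4,-3.8,0.7,0.02], "squeeze": 60}}

```text
clock: 1.15
position: [0.4278, 0.162, 0.3016]
ee_rot: [0.0, 0.065, 0.998, 0.0]
contact_force: [-0.3, 0.1, 0.4]
width: 0.0853
```

```bash
python3 - <<'E'
from h import *
c,st=snap('wrist','w1'); snap('wrist','w1b'); st2=manip.get_state()
print(st['clock'],st['position'],st2['position'],st['ee_rot'],st['qpos'],st['qd'])
E
```

```text
1.15 [0.42776994 0.16196325 0.30156573] [0.43057039 0.15935913 0.3018627 ] [4.52851091e-05 6.54644563e-02 9.97854889e-01 1.53463941e-04] [ 2.09410501e-01  6.09645107e-02  1.60287919e+00  2.71995299e-04
  1.47757846e+00 -1.23038851e+00] [-0.95432696  0.09007489 -0.26632384  0.00421968  0.16765285 -1.14379844]
```

View pics/w1b.png

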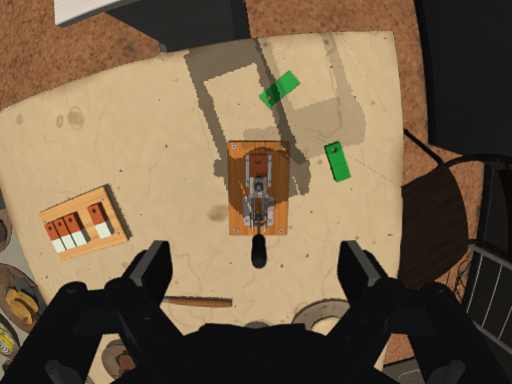

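The wrist view shows the fixture at (229–289, 141–235), the grip at (259,250), the bar's bare half at (259,165), and the row board at (85,228). I'll measure with the arm at rest.

```bash
cat >> h.py <<'E'
def rect(im,st,box,z,smin,n='wrist',close=9,hue=None):
    x0,y0,x1,y1=box; h=cv2.cvtColor(im[y0:y1,x0:x1],cv2.COLOR_BGR2HSV)
    m=(h[:,:,1]>smin)&((h[:,:,0]<25)|(h[:,:,0]>172))&(h[:,:,2]>60)
    if hue: m&=(h[:,:,0]<hue)
    m=cv2.morphologyEx(m.astype(np.uint8),cv2.MORPH_CLOSE,np.ones((close,close)))
    c=max(cv2.findContours(m,0,2)[0],key=cv2.contourArea); c=cv2.convexHull(c).reshape(-1,2)+[x0,y0]
    W=np.array([onz(n,u,v,z,st)[:2] for u,v in c.astype(float)])
    return cv2.minAreaRect((W*1000).astype(np.float32))
def whites(im,st,box,z,n='wrist',vmin=150,amin=20,smax=45):
    x0,y0,x1,y1=box; h=cv2.cvtColor(im[y0:y1,x0:x1],cv2.COLOR_BGR2HSV)
    k,l,s,c=cv2.connectedComponentsWithStats(((h[:,:,1]<smax)&(h[:,:,2]>vmin)).astype(np.uint8))
    return [(s[i,4],(c[i]+[x0,y0]).round(1).tolist(),onz(n,*(c[i]+[x0,y0]),z,st).round(4).tolist()) for i in range(1,k) if s[i,4]>amin]
E
python3 - <<'E'
from h import *
c,st=snap('wrist','w2')
print(st['position'],st['qd'].max(),st['clock'])
print('fix',rect(c,st,(215,125,305,250),.015,110)); 
print('bare',rect(c,st,(240,145,280,185),.029,130,hue=11,close=3))
print('board',rect(c,st,(30,170,140,275),.022,100,close=15))
for w in whites(c,st,(35,180,135,265),.036): print(w)
h=cv2.cvtColor(c[225:280,240:280],cv2.COLOR_BGR2HSV)[:,:,2]
ys,xs=np.where(h<45); print('grip px',xs.min()+240,xs.max()+240,ys.min()+225,ys.max()+225)
t=cv2.imread('pics/t0.png');s=cv2.imread('pics/s0.png')
def dark(im,b): 
    x0,y0,x1,y1=b; g=im[y0:y1,x0:x1].max(2); ys,xs=np.where(g<50); return xs.mean()+x0,ys.mean()+y0,xs.min()+x0,xs.max()+x0,ys.min()+y0,ys.max()+y0,len(xs)
d1=dark(t,(198,205,225,228)); d2=dark(s,(265,180,285,222)); print(d1,d2)
print('grip tri',tri(ray('top',*d1[:2]),ray('side',*d2[:2])))
mx,my=(xs.mean()+240,ys.mean()+225); print('grip tri2',tri(ray('wrist',mx,my,st),ray('side',*d2[:2])))
E
```

```text
[0.43057039 0.15935913 0.3018627 ] 0.08463868967829932 1.25
fix ((491.6207275390625, 147.35903930664062), (115.57171630859375, 152.09434509277344), 82.17559051513672)
bare ((450.55584716796875, 158.3386993408203), (23.135112762451172, 33.804931640625), 82.18537139892578)
board ((513.2454833984375, -168.9647674560547), (110.04825592041016, 218.5022735595703), 9.012065887451172)
(np.int32(156), [100.7, 232.6], [0.5202, -0.1123, 0.036])
(np.int32(130), [76.7, 240.8], [0.5312, -0.17, 0.036])
(np.int32(234), [61.6, 246.0], [0.5393, -0.2111, 0.036])
grip px 249 262 226 270
(np.float64(209.73170731707316), np.float64(218.02439024390245), np.int64(206), np.int64(213), np.int64(215), np.int64(221), 41) (np.float64(274.251968503937), np.float64(202.22834645669292), np.int64(272), np.int64(277), np.int64(190), np.int64(215), 127)
grip tri (array([0.52018501, 0.14684285, 0.14192224]), np.float64(0.0021942195756492204))
grip tri2 (array([0.52115554, 0.14915315, 0.14470483]), np.float64(0.0056978350172823995))
```

Consistent reading: origin ≈ (0.498, 0.151) and yaw −0.134. The grip sits 116 mm from the pivot at 150 mm height, so it leans 15 mm toward the nest, which matches the triangulated (0.5205, 0.147). I'll go over it, straddling the grip.

{"op": "carry_out", "data": {"moves": [100,3,-0.4,0,0,100,3,-0.4,0,0,100,3,-0.4,0,0,100,0,0,-3,0,100,0,0,-3,0,100,0,0,-3,0,100,0,0,-3,0,100,0,0,-3,0,60,0,0,-2,0,60,0,0,0,0], "squeeze": 30}}

```text
clock: 2.3
position: [0.5138, 0.1527, 0.1281]
ee_rot: [-0.004, 0.065, 0.998, -0.001]
contact_force: [-1.1, 0.4, 0.0]
width: 0.0592
```

```bash
python3 - <<'E'
from h import *
c,st=snap('wrist','w3'); s,_=snap('side','s3')
print(st['clock'],st['position'],st['contact_force'])
C=cv2.resize(s[150:290,220:360],None,fx=2.74,fy=2.74)
cv2.imwrite('pics/c3.png',np.hstack([cv2.resize(c,(512,384))[:, :410],C]))
E
```

```text
2.3 [0.51380935 0.15267556 0.12811865] [-1.14157866  0.42324801  0.04052981]
```

View pics/c3.png

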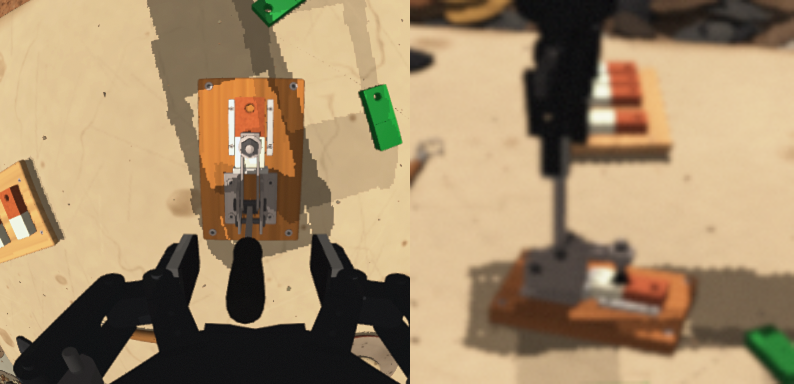

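The grip is between the pads, about 4 mm off-centre towards −y. I'll correct that and close.

{"op": "carry_out", "data": {"moves": [50,0.3,-0.4,0.2,0,30,0.2,0,0,0,15,0,0,0,0,5,0,0,0,0,0,0,0,0,0,0,0,0,0,0,0,0,0,0,0,0,0,0,0,0,0,0,0,0,0,0,0,0,0,0], "squeeze": 30}}

```text
clock: 3.4
position: [0.5237, 0.1474, 0.1348]
ee_rot: [0.002, 0.066, 0.998, 0.0]
contact_force: [0.5, -1.8, 5.7]
width: 0.0161
```

```bash
python3 - <<'E'
from h import *
c=cv2.imread('pics/w3.png')
st=dict(position=[.5138,.1527,.1281],ee_rot=[-.004,.065,.998,-.001])
print('fix',rect(c,st,(180,65,320,250),.015,110))
print('bare',rect(c,st,(230,90,275,140),.029,150,hue=12,close=3))
P0=np.array([.5201,.1480,.150]); a0=-.131;u=np.array([np.cos(-.134),np.sin(-.134)])
for a in np.linspace(0,1.15,11):
    s=.116*(np.sin(a0+a)-np.sin(a0)); z=.116*(np.cos(a0+a)-np.cos(a0)); print(round(a,3),(s*u*100).round(2),round(z*100,2))
E
```

```text
fix ((492.7911376953125, 154.98504638671875), (97.32686614990234, 149.96475219726562), 82.47624969482422)
bare ((451.6361389160156, 157.8877410888672), (23.7331600189209, 31.98653221130371), 82.1777114868164)
0.0 [ 0. -0.] 0.0
0.115 [ 1.32 -0.18] 0.1
0.23 [ 2.64 -0.36] 0.04
0.345 [ 3.94 -0.53] -0.17
0.46 [ 5.22 -0.7 ] -0.52
0.575 [ 6.44 -0.87] -1.03
0.69 [ 7.6  -1.02] -1.67
0.805 [ 8.68 -1.17] -2.44
0.92 [ 9.66 -1.3 ] -3.33
1.035 [10.54 -1.42] -4.33
1.15 [11.29 -1.52] -5.42
```

Gripped at 16 mm. I'll follow the arc in two calls.

{"op": "carry_out", "data": {"moves": [0,0.66,-0.09,0.05,0,0,0.66,-0.09,0.05,0,0,0.66,-0.09,-0.03,0,0,0.66,-0.09,-0.03,0,0,0.65,-0.09,-0.1,0,0,0.65,-0.09,-0.1,0,0,0.64,-0.09,-0.18,0,0,0.64,-0.09,-0.18,0,0,0.61,-0.08,-0.25,0,0,0.61,-0.08,-0.26,0], "squeeze": 30}}

```text
clock: 4.4
position: [0.588, 0.1386, 0.125]
ee_rot: [0.002, 0.066, 0.998, 0.0]
contact_force: [-0.2, -1.5, 8.6]
width: 0.0161
```

{"op": "carry_out", "data": {"moves": [0,0.58,-0.08,-0.32,0,0,0.58,-0.08,-0.32,0,0,0.54,-0.07,-0.38,0,0,0.54,-0.07,-0.39,0,0,0.49,-0.07,-0.44,0,0,0.49,-0.06,-0.45,0,0,0.44,-0.06,-0.5,0,0,0.44,-0.06,-0.5,0,0,0.38,-0.05,-0.54,0,0,0.37,-0.05,-0.55,0]}}

```text
clock: 5.4
position: [0.6405, 0.1314, 0.0824]
ee_rot: [0.006, 0.066, 0.998, 0.0]
contact_force: [5.3, -3.0, 8.6]
width: 0.0159
```

```bash
python3 - <<'E'
from h import *
s,st=snap('side','s4'); c,_=snap('wrist','w4'); t,_=snap('top','t4')
print(st['clock'],st['position'],st['contact_force'],st['width'])
C=cv2.resize(s[150:290,220:360],None,fx=2.74,fy=2.74)
cv2.imwrite('pics/c4.png',np.hstack([c[:, 80:490],C]))
E
```

```text
5.4 [0.64054635 0.13138388 0.08235569] [ 5.31225216 -3.01906857  8.60525339] 0.01588106308437157
```

View pics/c4.png

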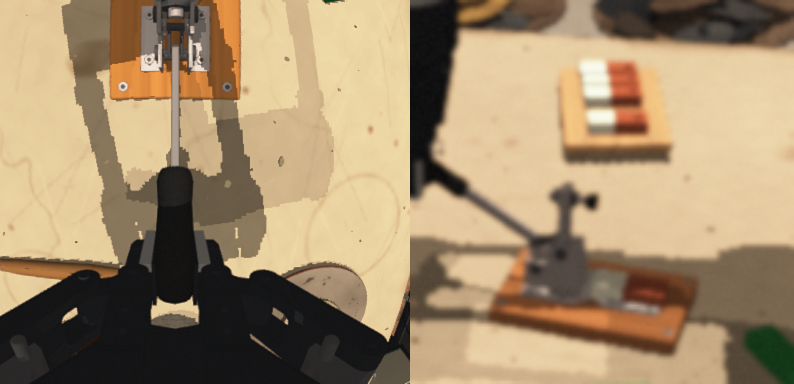

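The lever is down and the arm vertical. A small further push to the stop, then release and retreat up.

{"op": "carry_out", "data": {"moves": [0,0.3,0,-0.5,0,0,0.2,0,-0.4,0,0,0,0,0,0,40,0,0,0,0,60,0,0,0,0,60,0,0,0,0,60,0,0,3.5,0,60,0,0,4.5,0,60,0,0,4.5,0,60,-2,0.3,4,0]}}

```text
clock: 6.55
position: [0.6219, 0.1352, 0.2362]
ee_rot: [0.001, 0.066, 0.998, 0.0]
contact_force: [0.1, 1.2, -0.2]
width: 0.0512
```

{"op": "carry_out", "data": {"moves": [60,-4.5,0.6,0,0,60,-4.5,0.6,0,0,60,-4.5,0.5,0,0,60,-4.5,0.5,0,0,60,-2.5,0.3,0,0,60,0,0,0,0,60,0,0,0,0,60,0,0,0,0,60,0,0,0,0,60,0,0,0,0]}}

```text
clock: 7.55
position: [0.4161, 0.1603, 0.2348]
ee_rot: [-0.0, 0.066, 0.998, -0.0]
contact_force: [0.7, 1.1, -0.0]
width: 0.0513
```

```bash
python3 - <<'E'
from h import *
c,st=snap('wrist','w5'); s,_=snap('side','s5')
print(st['clock'],st['position'],st['ee_rot'],st['contact_force'],abs(st['qd']).max())
C=cv2.resize(s[150:290,220:360],None,fx=2.74,fy=2.74)
cv2.imwrite('pics/c5.png',np.hstack([c[:, 50:460],C]))
E
```

```text
7.55 [0.41610067 0.160274   0.23476079] [-2.63243264e-04  6.61333709e-02  9.97810757e-01 -4.39228094e-05] [ 0.67370464  1.11965347 -0.04168091] 0.003573822535147684
```

View pics/c5.png

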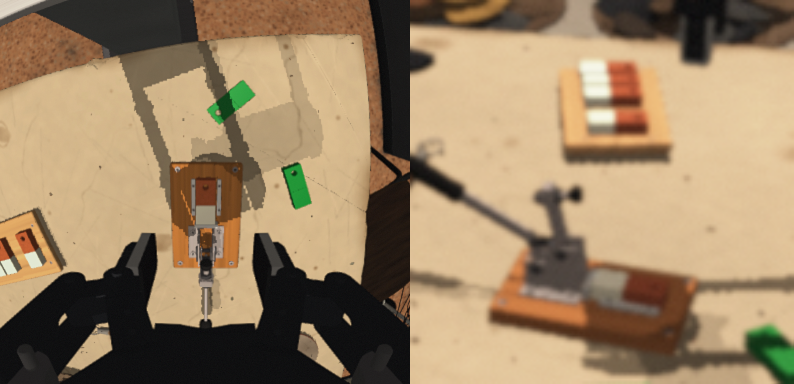

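Lever fully back, arm past vertical, bar free in its nest. I'll measure the bar and the arm's height.

```bash
python3 - <<'E'
from h import *
c=cv2.imread('pics/w5.png')
st=dict(position=[.4161,.16027,.23476],ee_rot=[-2.6e-4,.0661333,.99781,-4e-5])
print('fix',rect(c,st,(212,150,305,280),.015,110))
for sm in(130,150,170): print('bare',rect(c,st,(238,165,275,215),.029,sm,hue=9,close=3))
print('white',whites(c,st,(240,195,272,240),.029,vmin=110,amin=60,smax=60))
u=np.array([np.cos(-.134),np.sin(-.134)]); n=np.array([-u[1],u[0]]); O=np.array([.498,.151])
for p in((268,217),(270.4,219),(282,221),(272,235)):
    o,d=ray('side',*p); k=((O-o[:2])@n)/(d[:2]@n); P=o+k*d; print(p,'fixture x',((P[:2]-O)@u).round(4),'z',P[2].round(4))
print(c[170:235:4,255].tolist())
E
```

```text
fix ((490.6668395996094, 148.821533203125), (111.42777252197266, 150.86672973632812), 82.4926986694336)
bare ((435.72442626953125, 168.33322143554688), (1.8060964345932007, 1.7401102781295776), 36.803958892822266)
bare ((435.72442626953125, 168.33322143554688), (1.8060964345932007, 1.7401102781295776), 36.803958892822266)
bare ((435.72442626953125, 168.33322143554688), (1.8060964345932007, 1.7401102781295776), 36.803958892822266)
white [(np.int32(72), [268.4, 203.8], [0.4684, 0.1723, 0.029]), (np.int32(571), [256.1, 221.7], [0.4903, 0.154, 0.029])]
(268, 217) fixture x 0.0347 z 0.1047
(270.4, 219) fixture x 0.0293 z 0.1006
(282, 221) fixture x 0.0036 z 0.1001
(272, 235) fixture x 0.0255 z 0.0612
[[33, 70, 116], [33, 71, 116], [18, 35, 72], [31, 55, 114], [29, 63, 103], [25, 45, 91], [28, 54, 112], [31, 55, 112], [28, 53, 110], [112, 133, 147], [124, 148, 156], [124, 147, 156], [123, 145, 155], [123, 145, 154], [116, 124, 129], [56, 123, 202], [24, 51, 82]]
```

```bash
python3 - <<'E'
from h import *
c=cv2.imread('pics/w5.png').astype(int)
st=dict(position=[.4161,.16027,.23476],ee_rot=[-2.6e-4,.0661333,.99781,-4e-5])
print('col r',[ (y,*c[y,255]) for y in list(range(172,182))+list(range(202,208))+list(range(222,232))])
print('row185',[(x,*c[185,x]) for x in list(range(238,250))+list(range(262,274))])
print('row212',[(x,*c[212,x]) for x in list(range(238,250))+list(range(262,274))])
for p in((255,177.5),(255,204.5),(255,226.5)): print(p,onz('wrist',*p,.029,st).round(4))
for x in(240,245,250,260,265,270): print(x,onz('wrist',x,190,.029,st).round(4),onz('wrist',x,212,.029,st).round(4))
E
```

```text
col r [(172, np.int64(33), np.int64(70), np.int64(115)), (173, np.int64(34), np.int64(71), np.int64(116)), (174, np.int64(33), np.int64(71), np.int64(116)), (175, np.int64(34), np.int64(72), np.int64(117)), (176, np.int64(31), np.int64(70), np.int64(114)), (177, np.int64(25), np.int64(55), np.int64(95)), (178, np.int64(18), np.int64(35), np.int64(72)), (179, np.int64(19), np.int64(35), np.int64(72)), (180, np.int64(25), np.int64(46), np.int64(95)), (181, np.int64(32), np.int64(55), np.int64(112)), (202, np.int64(28), np.int64(53), np.int64(110)), (203, np.int64(28), np.int64(53), np.int64(109)), (204, np.int64(32), np.int64(55), np.int64(108)), (205, np.int64(73), np.int64(93), np.int64(124)), (206, np.int64(112), np.int64(133), np.int64(147)), (207, np.int64(126), np.int64(150), np.int64(158)), (222, np.int64(123), np.int64(145), np.int64(154)), (223, np.int64(124), np.int64(146), np.int64(154)), (224, np.int64(109), np.int64(124), np.int64(132)), (225, np.int64(110), np.int64(118), np.int64(124)), (226, np.int64(116), np.int64(124), np.int64(129)), (227, np.int64(103), np.int64(117
[... 2368 characters left out ...]
64(119), np.int64(128), np.int64(133)), (269, np.int64(112), np.int64(123), np.int64(130)), (270, np.int64(85), np.int64(100), np.int64(116)), (271, np.int64(37), np.int64(68), np.int64(105)), (272, np.int64(28), np.int64(63), np.int64(103)), (273, np.int64(28), np.int64(62), np.int64(102))]
(255, 177.5) [0.4328 0.1602 0.029 ]
(255, 204.5) [0.4671 0.1556 0.029 ]
(255, 226.5) [0.4968 0.1518 0.029 ]
240 [0.446  0.1398 0.029 ] [0.4746 0.1356 0.029 ]
245 [0.4468 0.1459 0.029 ] [0.4754 0.1419 0.029 ]
250 [0.4476 0.152  0.029 ] [0.4762 0.1481 0.029 ]
260 [0.4492 0.1642 0.029 ] [0.4779 0.1606 0.029 ]
265 [0.45   0.1703 0.029 ] [0.4787 0.1668 0.029 ]
270 [0.4508 0.1764 0.029 ] [0.4795 0.173  0.029 ]
```

Bar centre ≈ (0.4645, 0.1568), width line at yaw −0.133. I grip 9 mm nearer to the robot to keep the body clear of the clamp's arm.

{"op": "carry_out", "data": {"moves": [45,2,-0.1,0,0,45,1.9,-0.15,-3,0,45,0,0,-4,0,45,0,0,-4,0,45,0,0,-4,0,45,0,0,-3,0,45,0,0,-1.5,0,45,0,0,0,0,45,0,0,0,0,45,0,0,0,0], "squeeze": 50}}

```text
clock: 8.65
position: [0.4555, 0.1581, 0.0412]
ee_rot: [0.001, 0.066, 0.998, 0.0]
contact_force: [-0.4, -0.2, 0.7]
width: 0.0385
```

```bash
python3 - <<'E'
from h import *
c,st=snap('wrist','w6'); s,_=snap('side','s6')
print(st['clock'],st['position'],st['ee_rot'],st['contact_force'],st['width'])
C=cv2.resize(s[170:290,220:340],None,fx=3.2,fy=3.2)
cv2.imwrite('pics/c6.png',np.hstack([c[:, 50:460],C]))
E
```

```text
8.65 [0.45546561 0.1580665  0.04120153] [1.21060445e-03 6.58781187e-02 9.97826876e-01 3.65536176e-04] [-0.38015344 -0.15936806  0.72175288] 0.038534693365121185
```

View pics/c6.png

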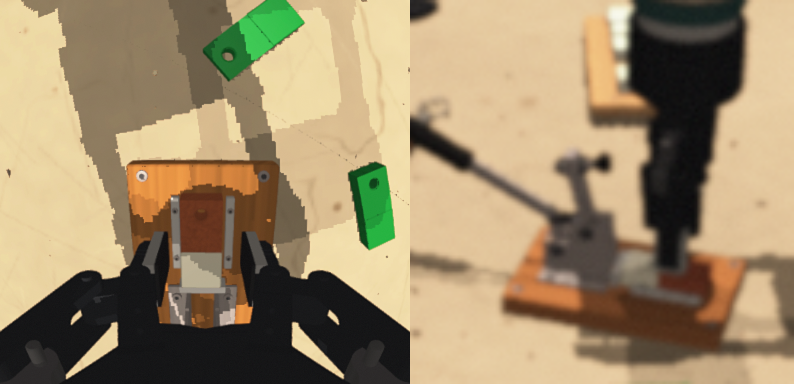

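Jaws straddle the bar, centred. Down 2 cm and grip.

{"op": "carry_out", "data": {"moves": [45,0,-0.1,-1.2,0,45,0,0,-0.8,0,35,0,0,0,0,25,0,0,0,0,15,0,0,0,0,10,0,0,0,0,10,0,0,0,0,10,0,0,0,0,10,0,0,0,0,10,0,0,0,0], "squeeze": 60}}

```text
clock: 9.75
position: [0.4545, 0.1569, 0.0204]
ee_rot: [0.0, 0.066, 0.998, 0.0]
contact_force: [-0.3, 0.5, 4.1]
width: 0.0222
```

{"op": "carry_out", "data": {"moves": [10,0,0,0.5,0,10,0,0,1,0,10,0,0,1,0,10,0,0,1.5,0,10,0,0,2,0,10,0,0,2,0,10,0,0,2,0,10,0,0,0,0,10,0,0,0,0,10,0,0,0,0]}}

```text
clock: 10.75
position: [0.4534, 0.1567, 0.1194]
ee_rot: [-0.001, 0.066, 0.998, -0.0]
contact_force: [0.1, -0.1, -1.4]
width: 0.0223
```

```bash
python3 - <<'E'
from h import *
c,st=snap('wrist','w7'); s,_=snap('side','s7')
print(st['clock'],st['position'],st['ee_rot'],st['contact_force'],st['width'])
C=cv2.resize(s[170:290,220:340],None,fx=3.2,fy=3.2)
cv2.imwrite('pics/c7.png',np.hstack([c[:, 50:460],C]))
E
```

```text
10.75 [0.45336974 0.15670561 0.11942593] [-8.12179047e-04  6.58751377e-02  9.97827531e-01 -1.58862278e-04] [ 0.11537637 -0.06134101 -1.35245423] 0.02225947754495491
```

View pics/c7.png

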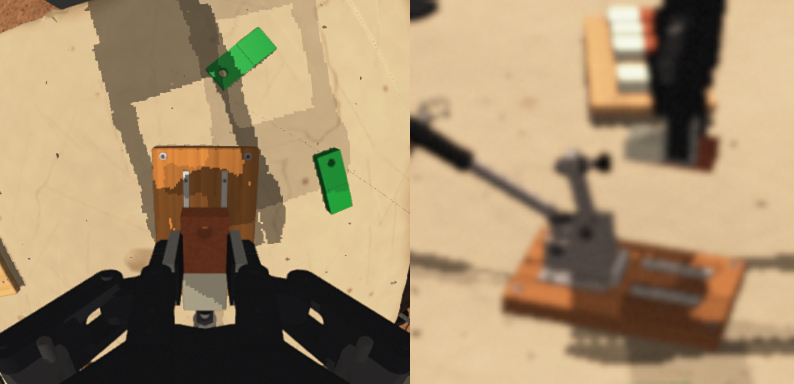

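The bar is held cleanly and the nest is empty. I carry it to the free table between fixture and board, turning it to the board's yaw on the way.

{"op": "carry_out", "data": {"moves": [10,-0.3,-3,0,0.065,10,-0.3,-3,0,0.065,10,-0.3,-3,0,0.065,10,-0.2,-3,-1,0.065,10,-0.2,-2.7,-1,0.055,10,0,0,-2.5,0,10,0,0,-2.5,0,10,0,0,-2,0,10,0,0,-1,0,10,0,0,0,0]}}

```text
clock: 11.85
position: [0.4398, 0.01, 0.0187]
ee_rot: [-0.002, -0.091, 0.996, 0.001]
contact_force: [-0.6, -0.2, -0.8]
width: 0.0221
```

{"op": "carry_out", "data": {"moves": [10,0,0,-0.4,0,10,0,0,-0.3,0,10,0,0,-0.3,0,10,0,0,-0.2,0,10,0,0,-0.1,0,10,0,0,0,0,10,0,0,0,0,10,0,0,0,0,10,0,0,0,0,10,0,0,0,0]}}

```text
clock: 12.85
position: [0.4412, 0.0099, 0.0072]
ee_rot: [0.0, -0.092, 0.996, 0.0]
contact_force: [0.0, -0.8, -0.1]
width: 0.0222
```

{"op": "carry_out", "data": {"moves": [10,0,0,-0.1,0,10,0,0,-0.1,0,10,0,0,0,0,25,0,0,0,0,40,0,0,0,0,45,0,0,0,0,45,0,0,1.5,0,60,0,0,4,0,80,0,0,4,0,100,0,0,4,0]}}

```text
clock: 13.85
position: [0.4408, 0.0099, 0.1412]
ee_rot: [-0.0, -0.091, 0.996, 0.0]
contact_force: [-0.1, 0.1, -0.1]
width: 0.0782
```

{"op": "carry_out", "data": {"moves": [100,0,0,4,-0.13,100,0,0,2,-0.13,100,0,0,0,-0.13,100,0,0,0,-0.13,100,0,0,0,-0.13,100,0,0,0,-0.13,100,0,0,0,-0.13,100,0,0,0,-0.13,100,0,0,0,-0.13,100,0,0,0,-0.13]}}

```text
clock: 14.85
position: [0.441, 0.0099, 0.1997]
ee_rot: [-0.0, 0.532, 0.847, -0.0]
contact_force: [0.2, 0.4, 0.2]
width: 0.0853
```

{"op": "carry_out", "data": {"moves": [100,0,0,0,-0.13,100,0,0,0,-0.13,100,0,0,0,-0.01,100,0,0,0,0,100,0,0,0,0,100,0,0,0,0,100,0,0,0,0,100,0,0,0,0,100,0,0,0,0,100,0,0,0,0]}}

```text
clock: 15.85
position: [0.4412, 0.0099, 0.2001]
ee_rot: [0.0, 0.639, 0.769, 0.0]
contact_force: [-0.6, -0.8, 0.1]
width: 0.0856
```

```bash
python3 - <<'E'
from h import *
c,st=snap('wrist','w8'); t,_=snap('top','t8'); s,_=snap('side','s8')
print(st['clock'],st['position'],st['ee_rot'],st['qpos'])
C=cv2.resize(s[170:290,240:330],None,fx=3.2,fy=3.2)
cv2.imwrite('pics/c8.png',np.hstack([c,C]))
E
```

```text
15.85 [0.44122233 0.009871   0.20013003] [3.43534015e-05 6.39094402e-01 7.69128301e-01 2.09810835e-05] [-1.35537515e-01  9.51550899e-02  1.82001806e+00 -8.12687391e-07
  1.22633900e+00 -3.19693055e-01]
```

View pics/c8.png

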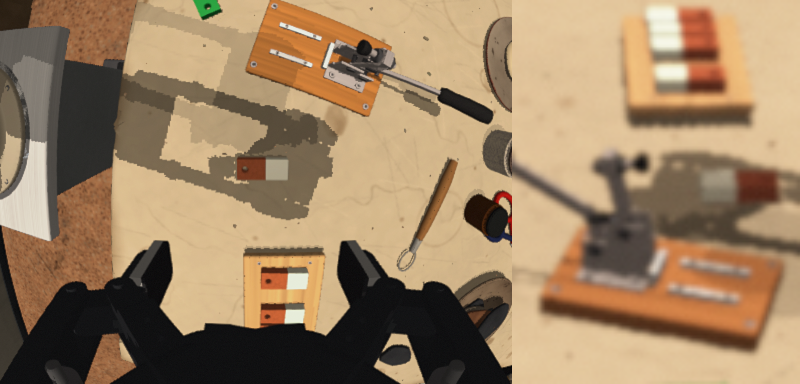

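The bar lies flat on the table, hole end toward the robot, at (236–288,157–180) in the wrist view. Row bars 1 and 2 show at (285,278) and (285,316). Next I measure the bar and the row bars as rectangles.

```bash
cat >> h.py <<'E'
def bar(im,st,box,z,shad=False,n='wrist'):
    x0,y0,x1,y1=box; h=cv2.cvtColor(im[y0:y1,x0:x1],cv2.COLOR_BGR2HSV).astype(int)
    H,S,V=h[:,:,0],h[:,:,1],h[:,:,2]
    red=((H<=10)|(H>172))&(S>120)&(V>(80 if shad else 130)); wh=(S<(70 if shad else 40))&(V>(100 if shad else 190))
    out=[]
    for m in(red,wh,red|wh):
        m=cv2.morphologyEx(m.astype(np.uint8),cv2.MORPH_CLOSE,np.ones((3,3)))
        cs=cv2.findContours(m,0,1)[0]
        if not cs: out.append(None); continue
        c=max(cs,key=cv2.contourArea).reshape(-1,2)+[x0,y0]
        W=np.array([onz(n,u,v,z,st)[:2] for u,v in c.astype(float)])
        out.append(tuple(np.round(x,2) for x in cv2.minAreaRect((W*1000).astype(np.float32))))
    return out
E
python3 - <<'E'
from h import *
c=cv2.imread('pics/w8.png'); st=manip.get_state()
t=cv2.imread('pics/t8.png')
for name,b,z,sh in(('test',(228,150,296,188),.014,True),('row1',(252,262,316,294),.036,False),('row2',(252,302,316,325),.036,False)):
    for r in bar(c,st,b,z,sh): print(name,r)
for b,z in(((300,195,385,260),.036),):
  pass
for w in whites(t,None,(300,195,385,260),.036,'top',190): print(w)
h=cv2.cvtColor(c,cv2.COLOR_BGR2HSV)
print(h[168,228:296:2].tolist()); print(h[279,256:312:2].tolist())
E
```

```text
test (array([439.33,  10.22]), array([31.86, 23.32]), np.float64(10.57))
test (array([468.57,  15.7 ]), array([25.25, 25.73]), np.float64(10.94))
test (array([452.32,  12.65]), array([58.35, 25.73]), np.float64(10.76))
row1 (array([ 491.51, -117.2 ]), array([31.85, 22.75]), np.float64(9.67))
row1 (array([ 520.45, -112.53]), array([24.61, 22.86]), np.float64(8.63))
row1 (array([ 504.17, -115.19]), array([57.62, 22.99]), np.float64(9.15))
row2 (array([ 502.95, -176.6 ]), array([31.64, 25.58]), np.float64(9.07))
row2 (array([ 531.46, -170.48]), array([24.25, 22.08]), np.float64(8.3))
row2 (array([ 515.43, -174.53]), array([56.73, 25.62]), np.float64(9.55))
(np.int32(79), [362.0, 216.6], [0.5418, -0.2278, 0.036])
(np.int32(69), [350.4, 218.7], [0.536, -0.1982, 0.036])
(np.int32(74), [339.3, 220.3], [0.5314, -0.1698, 0.036])
[[18, 85, 120], [18, 86, 121], [18, 82, 121], [19, 86, 119], [17, 90, 119], [9, 183, 117], [9, 184, 118], [11, 139, 86], [18, 83, 110], [17, 87, 91], [9, 185, 99], [9, 183, 114], [9, 182, 118], [9, 183, 117], [9, 185, 116], [9, 184, 118], [9, 184, 118], [9, 186, 115], [9, 176, 113], [22, 50, 170], [21, 52, 173], [21, 51, 174], [21, 50, 173], [21, 50, 173], [21, 49, 173], [21, 52, 173], [20, 53, 173], [21, 52, 172], [21, 52, 172], [20, 50, 173], [19, 67, 125], [17, 85, 117], [18, 88, 116], [17, 87, 117]]
[[17, 140, 226], [17, 139, 231], [15, 148, 191], [9, 187, 202], [9, 186, 199], [9, 186, 136], [9, 185, 87], [9, 186, 148], [9, 187, 199], [9, 188, 202], [9, 187, 203], [9, 190, 200], [9, 187, 205], [9, 187, 206], [9, 190, 199], [9, 175, 198], [41, 22, 239], [38, 19, 237], [38, 19, 237], [39, 18, 236], [40, 19, 237], [40, 19, 237], [38, 19, 237], [40, 19, 237], [40, 19, 237], [42, 18, 238], [17, 119, 227], [17, 138, 232]]
```

The bar is at (0.452, 0.0127) with yaw 0.187. The empty place comes out at (0.509, −0.144), agreeing to 1 mm between the wrist and top views; the row's yaw is ≈0.175. Now I take the bar by its ends.

{"op": "carry_out", "data": {"moves": [100,0.6,0.15,-2,0,100,0.5,0.13,-4,0,100,0,0,-4,0,100,0,0,-4,0,100,0,0,-3,0,100,0,0,-1.5,0,100,0,0,-0.8,0,100,0,0,-0.4,0,100,0,0,0,0,100,0,0,0,0], "squeeze": 40}}

```text
clock: 17.0
position: [0.4531, 0.0126, 0.0039]
ee_rot: [0.001, 0.639, 0.769, 0.001]
contact_force: [0.4, -0.3, 0.8]
width: 0.0855
```

```bash
python3 - <<'E'
from h import *
c,st=snap('wrist','w9')
print(st['clock'],st['position'],st['contact_force'],st['width'])
h=cv2.cvtColor(c,cv2.COLOR_BGR2HSV).astype(int)
m=((h[:,:,0]<=10)&(h[:,:,1]>140)&(h[:,:,2]>60)).astype(np.uint8); m[:,:100]=0; m[:200]=0
k,l,s,ce=cv2.connectedComponentsWithStats(m); print([ (s[i].tolist()) for i in range(1,k) if s[i,4]>100])
E
```

```text
17.0 [0.45306648 0.01257583 0.00392001] [ 0.39612361 -0.31001544  0.75733405] 0.08554490504973199
[[190, 224, 65, 52, 3189]]
```

{"op": "carry_out", "data": {"moves": [100,0,0,-0.3,0,90,0,0,0,0,80,0,0,0,0,70,0,0,0,0,60,0,0,0,0,50,0,0,0,0,50,0,0,0,0,50,0,0,0,0,50,0,0,0,0,50,0,0,0,0], "squeeze": 60}}

```text
clock: 18.05
position: [0.4522, 0.0127, 0.0007]
ee_rot: [0.0, 0.639, 0.769, -0.0]
contact_force: [-1.6, -0.3, 6.0]
width: 0.0563
```

{"op": "carry_out", "data": {"moves": [50,0,0,0.5,0,50,0,0,1,0,50,0,0,2,0,50,0,0,2,0,50,0,0,2,0,50,0,0,2,0,50,0,0,1,0,50,0,0,0,0,50,0,0,0,0,50,0,0,0,0]}}

```text
clock: 19.05
position: [0.4513, 0.0128, 0.1042]
ee_rot: [-0.001, 0.639, 0.769, -0.001]
contact_force: [-0.4, -0.0, -0.5]
width: 0.0561
```

```bash
python3 - <<'E'
from h import *
c,st=snap('wrist','w10'); s,_=snap('side','s10'); t,_=snap('top','t10')
print(st['clock'],st['position'],st['ee_rot'],st['contact_force'],st['width'])
h=cv2.cvtColor(c,cv2.COLOR_BGR2HSV).astype(int)
m=((h[:,:,0]<=10)&(h[:,:,1]>140)&(h[:,:,2]>60)).astype(np.uint8)
k,l,ss,ce=cv2.connectedComponentsWithStats(m); print([ (ss[i].tolist()) for i in range(1,k) if ss[i,4]>100])
C=cv2.resize(s[150:260,240:330],None,fx=3.2,fy=3.2); C=cv2.copyMakeBorder(C,0,384-len(C),0,0,0)
cv2.imwrite('pics/c10.png',np.hstack([c,C]))
E
```

```text
19.05 [0.45134993 0.01277349 0.10422506] [-8.80925438e-04  6.39163650e-01  7.69070057e-01 -5.47208700e-04] [-0.44079383 -0.01238323 -0.51187468] 0.05611935023878128
[[196, 227, 66, 52, 3211], [252, 319, 33, 10, 223]]
```

Held by the ends: the width is steady and it moved with the hand. Carry it over the empty place.

{"op": "carry_out", "data": {"moves": [50,1.1,-3.1,0,-0.002,50,1.2,-3.2,0,-0.002,50,1.2,-3.2,0,-0.002,50,1.2,-3.1,0,-0.002,50,1.1,-3.1,0,-0.002,50,0,0,-2,0,50,0,0,-2,0,50,0,0,0,0,50,0,0,0,0,50,0,0,0,0]}}

```text
clock: 20.2
position: [0.5109, -0.1444, 0.0658]
ee_rot: [0.001, 0.643, 0.766, 0.0]
contact_force: [-0.0, 0.5, -0.2]
width: 0.0561
```

```bash
python3 - <<'E'
from h import *
c,st=snap('wrist','w11'); s,_=snap('side','s11'); t,_=snap('top','t11')
print(st['clock'],st['position'],st['ee_rot'],st['contact_force'],st['width'])
C=cv2.resize(s[150:260,240:330],None,fx=3.2,fy=3.2); C=cv2.copyMakeBorder(C,0,384-len(C),0,0,0)
cv2.imwrite('pics/c11.png',np.hstack([c,C]))
E
```

```text
20.2 [ 0.51087019 -0.14441441  0.06583102] [6.94262619e-04 6.42867400e-01 7.65977135e-01 2.27910158e-04] [-0.03233481  0.51897946 -0.21723277] 0.056056940866294855
```

View pics/c11.png

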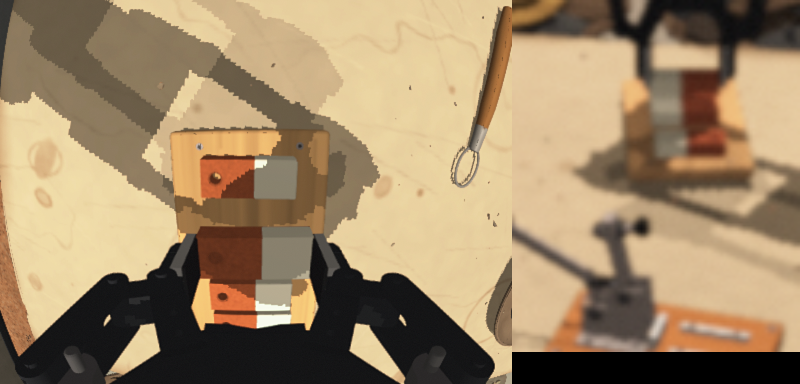

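The wrist view shows the held bar at (197–312, 228–280), row bar 1 at (201–297, 156–199), row bar 2 under it at (209–292, 282–311). The side view confirms the bar is level over the gap. I fit edges numerically.

```bash
cat > edges.py <<'E'
from h import *
def edges(c,st,boxes):
    h=cv2.cvtColor(c,cv2.COLOR_BGR2HSV).astype(int); H,S,V=h[...,0],h[...,1],h[...,2]
    red=(H<=12)&(S>150)&(V>45); wh=(S<90)&(V>85)
    res={}
    for name,(x0,y0,x1,y1),z in boxes:
        L=[];B=[];Rr=[];bot=[];top=[]
        for y in range(y0+5,y1-4):
            r=np.where(red[y,x0:x1])[0]; w=np.where(wh[y,x0:x1])[0]
            if len(r)>5 and len(w)>5: L.append((x0+r.min()-.5,y)); B.append((x0+(r.max()+w.min())/2,y)); Rr.append((x0+w.max()+.5,y))
        for x in range(x0+12,x1-12):
            m=np.where((red|wh)[y0:y1,x])[0]
            if len(m): bot.append((x,y0+m.max()+.5)); top.append((x,y0+m.min()-.5))
        o={}
        for k,p in(('L',L),('B',B),('R',Rr),('bot',bot),('top',top)):
            if len(p)<3: continue
            W=np.array([onz('wrist',*q,z,st)[:2] for q in p]); ctr=np.median(W,0)
            vx,vy,px,py=cv2.fitLine((W*1000).astype(np.float32),cv2.DIST_HUBER,0,.01,.01).ravel()
            o[k]=(np.array([px,py])/1000,np.degrees(np.arctan2(vy,vx)))
            print(name,k,len(p),np.array(p[len(p)//2]),(o[k][0]*1000).round(1),o[k][1].round(2))
        res[name]=o
    return res
E
python3 - <<'E'
from edges import *
c=cv2.imread('pics/w11.png'); st=manip.get_state()
print(st['position'])
r=edges(c,st,[('row1',(190,150,308,204),.036),('held',(192,224,318,283),.0791),('row2',(204,284,300,311),.036)])
E
```

```text
[ 0.51085757 -0.14436213  0.06606837]
row1 L 43 [200.5 177. ] [ 475.1 -119.6] -80.56
row1 B 43 [253. 177.] [ 506.9 -111.8] -81.67
row1 R 43 [296.5 177. ] [ 532.9 -109.4] -80.65
row1 bot 94 [249.  197.5] [ 506.5 -127.6] 9.18
row1 top 94 [249.  155.5] [ 502.9 -101.2] 9.94
held L 50 [197.5 254. ] [ 484.7 -147.3] -80.79
held B 50 [261. 254.] [ 516.2 -142.7] -79.4
held R 50 [311.5 254. ] [ 540.9 -137.5] -79.26
held bot 102 [255.  279.5] [ 517.5 -158.7] 10.26
held top 102 [255.  226.5] [ 512.3 -126.7] 9.98
row2 L 18 [210.5 298. ] [ 491.6 -207.1] -80.74
row2 B 18 [254.5 298. ] [ 523.5 -201.2] -81.61
row2 R 18 [290.5 298. ] [ 549.  -195.4] -79.97
row2 bot 72 [252.  310.5] [ 521.8 -214.3] 10.28
row2 top 72 [252.  283.5] [ 513.9 -190.4] 10.25
```

Held bar vs row at this height: about 3.3 mm too far along its length and about 3 mm toward −y. The bar 2 strip is really row bar 3, at −0.201. I'll correct, go to just above the row's tops, and measure again with less parallax.

{"op": "carry_out", "data": {"moves": [50,-0.2,0.1,0,0.003,50,-0.17,0.09,-0.4,0,50,0,0,-0.7,0,50,0,0,-0.7,0,50,0,0,-0.3,0,50,0,0,0,0,50,0,0,0,0,50,0,0,0,0,50,0,0,0,0,50,0,0,0,0]}}

```text
clock: 21.35
position: [0.5067, -0.1425, 0.0443]
ee_rot: [0.0, 0.642, 0.767, 0.0]
contact_force: [-0.1, 0.5, -1.0]
width: 0.0564
```

```bash
cat > meas.py <<'E'
from edges import *
def run(tag,off=-.0007):
    c,st=snap('wrist','w'+tag); snap('side','s'+tag); snap('top','t'+tag)
    print(st['clock'],st['position'],st['ee_rot'],st['contact_force'],st['width'])
    h=cv2.cvtColor(c,cv2.COLOR_BGR2HSV); 
    print('col225 H/S/V',[(y,*h[y,225].tolist()) for y in range(150,330,4)])
    return c,st
E
python3 - <<'E'
from meas import *
run('12')
E
```

```text
21.35 [ 0.50666976 -0.14248273  0.0443296 ] [2.38487743e-04 6.41834960e-01 7.66842759e-01 9.75855339e-05] [-0.14197411  0.52601187 -0.97793747] 0.05644223785563716
col225 H/S/V [(150, 17, 134, 236), (154, 17, 136, 236), (158, 18, 134, 237), (162, 18, 134, 241), (166, 15, 149, 190), (170, 9, 180, 88), (174, 9, 184, 211), (178, 9, 184, 207), (182, 9, 185, 204), (186, 9, 182, 209), (190, 9, 184, 204), (194, 9, 177, 95), (198, 9, 179, 100), (202, 9, 178, 103), (206, 9, 180, 102), (210, 10, 183, 107), (214, 11, 163, 111), (218, 16, 136, 129), (222, 15, 136, 129), (226, 12, 151, 108), (230, 9, 179, 87), (234, 9, 183, 89), (238, 9, 180, 95), (242, 8, 174, 104), (246, 9, 181, 104), (250, 8, 178, 102), (254, 8, 178, 102), (258, 9, 181, 100), (262, 9, 175, 102), (266, 9, 179, 101), (270, 9, 178, 106), (274, 9, 181, 104), (278, 9, 179, 104), (282, 9, 175, 86), (286, 9, 181, 86), (290, 9, 180, 133), (294, 9, 182, 136), (298, 9, 181, 138), (302, 8, 180, 88), (306, 9, 184, 148), (310, 10, 182, 235), (314, 9, 185, 197), (318, 9, 177, 91), (322, 9, 181, 148), (326, 105, 23, 22)]
```

```bash
cat > fit.py <<'E'
from h import *
def go(c,st,wins,lr,ht):
    hsv=cv2.cvtColor(c,cv2.COLOR_BGR2HSV).astype(float); V=cv2.GaussianBlur(hsv[...,2],(3,3),0)
    H,S,Vv=hsv[...,0],hsv[...,1],hsv[...,2]
    red=(H<=12)&(S>150)&(Vv>45); wh=(S<90)&(Vv>85)
    yaw=np.radians(10.2); u=np.array([np.cos(yaw),np.sin(yaw)]); n=np.array([-u[1],u[0]])
    for name,y0,y1,z,sign,xs in wins:
        P=[]
        for x in xs:
            g=sign*np.gradient(V[y0:y1,x]); i=int(g.argmax())
            if 0<i<len(g)-1:
                d=g[i-1]-2*g[i]+g[i+1]; i=i+(.5*(g[i-1]-g[i+1])/d if d else 0)
            P.append((x,y0+i))
        W=np.array([onz('wrist',*q,z,st)[:2] for q in P])*1000
        vx,vy,px,py=cv2.fitLine(W.astype(np.float32),cv2.DIST_HUBER,0,.01,.01).ravel()
        print(name,'row',np.median([p[1] for p in P]).round(1),'n',np.median(W@n).round(2),'yaw',np.degrees(np.arctan(vy/vx)).round(2))
    for name,x0,x1,rows,z in lr:
        q=[]
        for y in rows:
            r=np.where(red[y,x0:x1])[0]; w=np.where(wh[y,x0:x1])[0]
            if len(r)>5 and len(w)>5: q.append([onz('wrist',x,y,z,st)[:2]@u*1000 for x in(x0+r.min()-.5,x0+(r.max()+w.min())/2,x0+w.max()+.5)])
        q=np.median(q,0); print(name,'u L,B,R',q.round(2),'ctr',((q[0]+q[2])/2).round(2),'len',(q[2]-q[0]).round(2))
    p=np.array(st['position'])[:2]*1000; print('tcp u',(p@u).round(2),'n',(p@n).round(2))
E
python3 - <<'E'
from fit import *
c=cv2.imread('pics/w12.png'); st=manip.get_state(); ht=st['position'][2]+.0133; X=range(215,246)
go(c,st,[('row1top',165,180,.036,1,X),('row1bot',208,219,.036,1,X),('heldtop',233,246,ht,1,X),('heldbot',274,286,ht,-1,X),('row2bot',297,305,.036,-1,X),('row3bot',314,320,.036,-1,X)],
 [('row1',185,320,range(180,208),.036),('held',185,330,range(245,277),ht),('row2',195,310,range(290,299),.036),('row3',195,310,range(306,315),.036)],ht)
E
```

```text
row1top row 171.5 n -190.76 yaw 8.87
row1bot row 214.5 n -214.96 yaw 9.29
heldtop row 237.8 n -218.67 yaw 10.39
heldbot row 281.7 n -244.72 yaw 3.29
row2bot row 299.8 n -273.51 yaw 10.42
row3bot row 316.0 n -287.41 yaw -3.38
row1 u L,B,R [446.54 479.06 505.01] ctr 475.78 len 58.47
held u L,B,R [447.09 478.88 513.88] ctr 480.49 len 66.79
row2 u L,B,R [447.18 479.38 505.52] ctr 476.35 len 58.34
row3 u L,B,R [447.19 479.54 505.54] ctr 476.37 len 58.35
tcp u 473.34 n -229.91
```

Lengthwise it is level within 0.3 mm. Sideways it is ~0.8 mm toward +y of the middle. A small correction, then lower.

{"op": "carry_out", "data": {"moves": [50,0.02,-0.08,0,0.004,50,0,0,-0.5,0,50,0,0,-0.5,0,50,0,0,-0.4,0,50,0,0,-0.3,0,50,0,0,-0.2,0,50,0,0,-0.1,0,50,0,0,0,0,50,0,0,0,0,50,0,0,0,0]}}

```text
clock: 22.5
position: [0.5069, -0.1433, 0.0243]
ee_rot: [0.0, 0.64, 0.768, 0.0]
contact_force: [0.7, -0.6, -0.7]
width: 0.0562
```

```bash
python3 - <<'E'
from meas import *
run('13')
E
```

```text
22.5 [ 0.50687889 -0.14328539  0.02431874] [2.55372301e-04 6.40305101e-01 7.68120630e-01 1.06424673e-04] [ 0.71395838 -0.58248236 -0.69805999] 0.056246444972415266
col225 H/S/V [(150, 19, 131, 244), (154, 19, 131, 244), (158, 18, 129, 245), (162, 19, 131, 244), (166, 19, 130, 244), (170, 16, 139, 225), (174, 9, 176, 90), (178, 9, 175, 92), (182, 9, 183, 210), (186, 9, 183, 220), (190, 9, 183, 217), (194, 9, 185, 214), (198, 9, 184, 208), (202, 8, 176, 103), (206, 9, 179, 111), (210, 9, 178, 109), (214, 9, 178, 109), (218, 9, 176, 110), (222, 9, 175, 108), (226, 9, 179, 108), (230, 9, 176, 90), (234, 9, 175, 93), (238, 9, 175, 99), (242, 9, 179, 108), (246, 9, 177, 108), (250, 9, 180, 105), (254, 9, 182, 105), (258, 9, 177, 104), (262, 9, 175, 105), (266, 9, 178, 106), (270, 9, 176, 110), (274, 9, 179, 108), (278, 9, 180, 105), (282, 9, 177, 92), (286, 9, 179, 104), (290, 9, 181, 144), (294, 9, 183, 138), (298, 9, 182, 147), (302, 8, 176, 103), (306, 9, 178, 119), (310, 9, 182, 139), (314, 9, 181, 142), (318, 9, 182, 144), (322, 9, 178, 90), (326, 120, 10, 25)]
```

```bash
python3 - <<'E'
from fit import *
c=cv2.imread('pics/w13.png'); st=manip.get_state(); ht=st['position'][2]+.0133; X=range(205,246)
V=cv2.GaussianBlur(cv2.cvtColor(c,cv2.COLOR_BGR2HSV)[...,2],(1,3),0); print('V mean rows',[(y,int(np.median(V[y,218:240]))) for y in list(range(224,246))+list(range(276,308))])
go(c,st,[('row1bot',222,233,.036,-1,X),('heldtop',232,246,ht,1,X),('heldbot',276,284,ht,-1,X),('row2top',282,292,.036,1,X),('row2bot',297,305,.036,-1,X)],
 [('row1',185,320,range(190,224),.036),('held',185,318,range(245,277),ht),('row2',195,310,range(290,299),.036)],ht)
E
```

```text
V mean rows [(224, 110), (225, 110), (226, 109), (227, 107), (228, 101), (229, 95), (230, 93), (231, 92), (232, 92), (233, 92), (234, 92), (235, 91), (236, 90), (237, 93), (238, 99), (239, 104), (240, 105), (241, 105), (242, 106), (243, 107), (244, 107), (245, 107), (276, 110), (277, 109), (278, 105), (279, 99), (280, 94), (281, 92), (282, 92), (283, 91), (284, 90), (285, 92), (286, 106), (287, 129), (288, 140), (289, 141), (290, 142), (291, 143), (292, 142), (293, 142), (294, 142), (295, 142), (296, 142), (297, 141), (298, 141), (299, 140), (300, 140), (301, 140), (302, 139), (303, 138), (304, 139), (305, 140), (306, 140), (307, 139)]
row1bot row 227.9 n -215.02 yaw 9.28
heldtop row 237.7 n -219.57 yaw 10.54
heldbot row 278.7 n -243.65 yaw 10.63
row2top row 286.3 n -249.54 yaw 9.99
row2bot row 297.5 n -257.39 yaw 11.58
row1 u L,B,R [446.35 479.04 505.01] ctr 475.68 len 58.66
held u L,B,R [447.18 478.97 504.18] ctr 475.68 len 57.0
row2 u L,B,R [447.22 479.59 505.66] ctr 476.44 len 58.45
tcp u 473.42 n -230.77
```

The gaps read 4.5 and 5.9 mm. Final nudge of 0.6 mm toward −y and 0.35 mm lengthwise, then down and release.

{"op": "carry_out", "data": {"moves": [50,0.04,-0.06,0,0,50,0,0,0,0,50,0,0,-0.1,0,50,0,0,-0.06,0,50,0,0,0,0,50,0,0,0,0,60,0,0,0,0,68,0,0,0,0,75,0,0,0,0,85,0,0,0,0]}}

```text
clock: 23.65
position: [0.5071, -0.1438, 0.0223]
ee_rot: [-0.0, 0.64, 0.768, 0.0]
contact_force: [-0.2, -0.7, -0.1]
width: 0.0727
```

{"op": "carry_out", "data": {"moves": [90,0,0,0,0,90,0,0,0.5,0,90,0,0,1.5,0,90,0,0,2.5,0,90,0,0,3,0,90,0,0,3,0,90,0,0,0,0,90,0,0,0,0,90,0,0,0,0,90,0,0,0,0]}}

```text
clock: 24.65
position: [0.5062, -0.1435, 0.1262]
ee_rot: [-0.001, 0.64, 0.768, -0.0]
contact_force: [-0.5, 0.3, 0.1]
width: 0.0767
```

{"op": "carry_out", "data": {"moves": [90,-1,4,2,0,90,-1,4,2,0,90,-1,4,1,0,90,0,0,0,0,90,0,0,0,0,90,0,0,0,0,90,0,0,0,0,90,0,0,0,0,90,0,0,0,0,90,0,0,0,0]}}

```text
clock: 25.65
position: [0.4771, -0.0243, 0.1773]
ee_rot: [-0.0, 0.641, 0.768, -0.0]
contact_force: [0.0, -0.6, 0.2]
width: 0.0768
```

```bash
python3 - <<'E'
from h import *
c,st=snap('wrist','w14'); t,_=snap('top','t14'); s,_=snap('side','s14')
print(st['clock'],st['position'],st['ee_rot'],st['contact_force'])
import sys
H=cv2.cvtColor(c,cv2.COLOR_BGR2HSV).astype(int)
red=((H[...,0]<=11)&(H[...,1]>150)&(H[...,2]>60)).astype(np.uint8); wh=((H[...,1]<60)&(H[...,2]>120)).astype(np.uint8)
for nm,m in(('red',red),('wh',wh)):
    k,l,ss,ce=cv2.connectedComponentsWithStats(m)
    for i in range(1,k):
        if 150<ss[i,4]<6000: print(nm,ss[i].tolist(),ce[i].round(1))
for w in whites(t,None,(300,195,385,260),.036,'top',180): print('top',w)
E
```

```text
25.65 [ 0.4771432  -0.02427367  0.17729467] [-1.67668332e-04  6.40620864e-01  7.67857327e-01 -8.28451130e-05] [ 0.02833678 -0.64560912  0.23711798]
red [236, 248, 29, 81, 2140] [250.3 287. ]
red [460, 302, 30, 24, 239] [474.  311.2]
wh [241, 8, 46, 18, 213] [263.7  16.1]
wh [0, 19, 26, 204, 3847] [ 10.7 122.9]
wh [361, 20, 67, 24, 237] [395.   31.2]
wh [300, 24, 46, 28, 508] [322.6  37.7]
wh [265, 253, 24, 21, 458] [276.4 263.1]
wh [265, 275, 23, 19, 402] [275.9 284.2]
wh [265, 296, 21, 17, 348] [274.9 303.9]
wh [264, 314, 21, 13, 231] [273.7 319.3]
top (np.int32(39), [306.3, 220.9], [0.5286, -0.0857, 0.036])
top (np.int32(90), [326.9, 226.3], [0.5156, -0.1379, 0.036])
```

The four white glaze patches in the wrist view line up at x≈264–289. Now the numerical check of the placed bar.

```bash
python3 - <<'E'
from fit import *
c=cv2.imread('pics/w14.png'); st=manip.get_state()
go(c,st,[],[(n,228,300,r,.036) for n,r in(('row1',range(258,271)),('placed',range(279,292)),('row2',range(299,311)),('row3',range(317,325)))],0)
H=cv2.cvtColor(c,cv2.COLOR_BGR2HSV).astype(int); wh=((H[...,1]<60)&(H[...,2]>150))
yaw=np.radians(10.2); u=np.array([np.cos(yaw),np.sin(yaw)]); n=np.array([-u[1],u[0]])
for x in range(268,284,3):
    y=np.where(wh[240:330,x])[0]+240; g=np.split(y,np.where(np.diff(y)>1)[0]+1)
    print(x,[(int(a[0]),int(a[-1]),*[round(float(onz('wrist',x,v,.036,st)[:2]@n*1000),1) for v in(a[0]-.5,a[-1]+.5)]) for a in g])
def ang(x0,r):
    pass
# end edge/glaze-line angles per bar
red=(H[...,0]<=12)&(H[...,1]>150)&(H[...,2]>45); w2=(H[...,1]<90)&(H[...,2]>85)
V=c.astype(float).sum(2)
for nm,r in(('row1',range(256,272)),('placed',range(278,292)),('row2',range(298,311))):
    o=[]
    for f in(lambda y:228+np.where(red[y,228:300])[0].min(),lambda y:228+np.where(w2[y,228:300])[0].max()):
        W=np.array([onz('wrist',f(y),y,.036,st)[:2] for y in r])*1000; p=np.polyfit(W[:,1],W[:,0],1); o.append(round(-np.degrees(np.arctan(p[0])),1))
    print(nm,'end-edge yaw',o)
s=cv2.imread('pics/s14.png');hs=cv2.cvtColor(s[165:215,265:320],cv2.COLOR_BGR2HSV).astype(int)
k,l,q,ce=cv2.connectedComponentsWithStats(((hs[...,1]<60)&(hs[...,2]>130)).astype(np.uint8)); print('side',[(ce[i]+[265,165]).round(1).tolist()+[int(q[i,4])] for i in range(1,k) if q[i,4]>8])
# lever: dark grip in side
g=(s[215:300,190:300].max(2)<50); print('side dark n',g.sum())
E
```

```text
row1 u L,B,R [446.99 478.69 505.41] ctr 476.2 len 58.42
placed u L,B,R [447.42 479.14 505.61] ctr 476.52 len 58.2
row2 u L,B,R [447.86 479.66 505.97] ctr 476.92 len 58.11
row3 u L,B,R [447.17 479.59 505.8 ] ctr 476.49 len 58.63
tcp u 465.36 n -108.1
268 [(254, 272, -190.9, -215.5), (276, 293, -219.6, -245.3), (296, 312, -248.3, -275.0), (315, 325, -278.3, -297.3)]
271 [(254, 272, -190.9, -215.6), (276, 292, -219.6, -243.8), (296, 312, -248.3, -275.1), (315, 325, -278.4, -297.3)]
274 [(254, 272, -190.9, -215.6), (276, 292, -219.7, -243.9), (296, 311, -248.4, -273.5), (315, 324, -278.4, -295.6)]
277 [(254, 272, -190.9, -215.6), (276, 292, -219.7, -243.9), (296, 311, -248.4, -273.6), (314, 324, -276.9, -295.7)]
280 [(254, 272, -191.0, -215.7), (276, 292, -219.8, -244.0), (296, 311, -248.5, -273.6), (315, 323, -278.6, -294.1)]
283 [(254, 272, -191.0, -215.7), (276, 292, -219.8, -244.1), (296, 311, -248.6, -273.7), (314, 323, -277.1, -294.2)]
row1 end-edge yaw [np.float64(8.9), np.float64(8.6)]
placed end-edge yaw [np.float64(8.8), np.float64(8.3)]
row2 end-edge yaw [np.float64(8.8), np.float64(8.6)]
side [[287.7, 183.8, 229]]
side dark n 90
```

Placed: spacing 28.8/28.7 mm, ends within 0.4 mm, yaw equal to its neighbours. Last check is the lever's angle, by triangulating its grip.

```bash
python3 - <<'E'
from h import *
u=np.array([np.cos(-.134),np.sin(-.134)]);n=np.array([-u[1],u[0]]);O=np.array([.498,.151])
s=cv2.imread('pics/s14.png');t=cv2.imread('pics/t14.png')
for a in(.9,1.0,1.12):
    b=a-.131; P=np.r_[O+u*(.0378+.116*np.sin(b)),.035+.116*np.cos(b)]; print(a,P.round(3),'side',np.round(proj('side',P),1),'top',np.round(proj('top',P),1))
def dk(im,b,th=45):
    x0,y0,x1,y1=b; k,l,q,ce=cv2.connectedComponentsWithStats((im[y0:y1,x0:x1].max(2)<th).astype(np.uint8)); return [((ce[i]+[x0,y0]).round(1).tolist(),q[i].tolist()) for i in range(1,k) if q[i,4]>15]
print(dk(s,(200,190,300,260)),dk(t,(190,140,245,240)))
st=manip.get_state();print(st['clock'],st['contact_force'])
E
```

```text
0.9 [0.615 0.135 0.118] side [231.  205.9] top [217.4 179.6]
1.0 [0.623 0.134 0.11 ] side [227.7 208.8] top [218.3 177.1]
1.12 [0.632 0.133 0.099] side [224.3 212.7] top [219.3 174.7]
[([226.5, 214.0], [16, 17, 23, 15, 114])] [([219.3, 175.8], [27, 26, 5, 21, 68])]
25.8 [-0.62390653  0.02239893  0.53518737]
```

```bash
python3 -c "
from rig import manip
print(manip.sign_off())"
```

```text
the job is handed in; nothing more can be done
None
```

The clamp's lever is swung open and left open, and the bar now lies flat in the empty place on the ware board. I lifted it from the nest, set it down on the table and took it again by its ends to place it. I handed in at about 26 s of the 64 s allowed.

**Bar, from the last wrist picture:**
- **Position in the row:** it sits 28.8 and 28.7 mm from its two neighbours (29 mm nominal).
- **Ends:** they are within about 0.5 mm of theirs.
- **Angle:** its end edges read 8.3–8.8°, and the neighbours' 8.6–8.9°.
- **Direction:** the glazed half points the same way as on the other bars.

**Lever:** its grip appears within about 2 px of where a fully open lever should be. The top view suggests about 1.07 rad and the side view slightly past 1.12. I count it as fully open because I had also pushed about 1 cm beyond the calculated travel.

**Less certain:**
- **Top camera:** its last picture was blocked around the row, so the bar's final position rests on the wrist camera alone.
- **Other objects:** I did not re-measure row bar 4, the jar, the tin or the loop tool at the end. The arm never went near the jar, tin or loop tool.
- **Forces:** the readings I took stayed under about 11 N.

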